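# Index the tall vial to the reader by three clicks and hold

## Robot

A 7-joint arm with a two-finger parallel gripper is mounted at the origin on the work surface. World frame = base frame: x ahead of the robot, y to its left, z up, the work surface at z = 0. Lengths are in m, angles in rad, forces in N, time in s.
With the tool pointing down it reaches from about 0.4 to 0.85 m from the base axis. Payload 6.9 kg.
Tool frame: the origin (TCP) lies midway between the tips of the shut fingers; the grasp point (between the pads) lies behind it (ctrl.pinch_z is the z of the grasp point in the tool frame, in m); z points along the fingers, y is the direction in which the jaws open and shut (so a half turn about z gives the same grasp; the last joint's range is limited). The gripper opens to 85 mm and grips with 20 to 120 N. Pads are 22 mm wide; open, the fingers measure 114 mm over their backs; the gripper's body (76 mm by 85 mm) begins 54 mm behind the grasp point. The pads swing forward as they close: fully open they stand 13 mm farther back than shut.
Start: joints at [-1.03, 0.507, -0.238, 1.5, 0.126, 1.149, -0.155], TCP at [0.263, 0.567, 0.231] pointing down, gripper open.
Joint ranges: [-3.08, 3.08], [-0.24, 2.05], [-1.43, 1.35], [0, 2.5], [-1.52, 4.66], [0.17, 1.96], [-2.89, 2.89]. Speed limits (rad/s): [2.39, 2.39, 3.14, 3.14, 3.14, 3.14, 3.14].

## Interface

Orientations are given as a unit quaternion [w, x, y, z].
In Python, from station import ctrl, get_state, vision, ticket, models gives the robot as it stands. Calls block until the motion is done:
- ctrl.movep(position, orientation): joint-space move of the TCP to a pose.
- ctrl.movel(position, frame=None, max_speed=0.15): straight line of the TCP; frame=None keeps the orientation; max_speed is the mean speed in m/s.
- ctrl.set_joints(angles): joint-space move.
- ctrl.ungrasp() and ctrl.close_gripper(force=None): open the fingers fully, or close them until they stop; force is the grip in N (None keeps the last).
- ctrl.pause(seconds).
- ctrl.ik(position, orientation): joint angles nearest the present ones, or None.
- get_state(): the state.
- vision.grab_frame(name): name is "scene" or "top"; returns (picture, depth): 420x560x3 uint8, blue, green, red; 420x560 float32, m along the optical axis (not along the pixel's ray), 0 where there is no reading.
- vision.camera_info(name): a dict with "mtx" (3x3 intrinsics, pixels), "R" (3x3) and "t" (3): a world point X has camera coordinates R X + t. Camera axes: x right, y down, z forward; pixel columns grow to the right and rows downward; lengths in m; the calibration is good to about 2 mm. A picture is of the moment at which its call begins. camera_info takes no time and is no camera call.
A pose or a line that the arm cannot do raises ctrl.Unreachable and nothing moves.
- ticket.close_job(): hands the job in, once; it reports no verdict.
Trained networks look in the newest picture that a camera, given by its name, has taken for a name from the list of things; names that differ only in an ending like _2 or _b are one class to them, and where a whole thing is asked for, a point or a joint stands for the part that bears it (a point fixed in the world has none). Each returns a list of dicts, best first, with "p" (0 to 1); they miss things now and then, are a little off and sometimes report something else, mostly with a low value. They report only what shows in the picture. A call takes as long as a camera call. They do not tell look-alikes from the thing itself.
- models.recognise(camera, target): "point" ([column, row] in pixels, amid what is visible of it).
- models.masks_of(camera, target): "mask" (420x560 bool, what is visible of it) and "point" ([column, row] in pixels, amid what is visible of it).
The state is a dict: "time": time; "qpos": joint angles; "qd": joint speeds; "tau": joint torques, N m; "tcp_pos": TCP position; "eef_rot": TCP orientation; "contact_force": force on the tool from outside, world axes, zero at the start; "wrist_torque": the same for the moment, N m; "width": finger opening in m.
Only numpy, scipy, OpenCV 4.12 (cv2) and the standard library are available. Lean on these libraries where they do the work, as an engineer would, in place of code of your own. Each camera call takes 0.05 s, during which the arm holds its last target. There are 200 camera calls.

## Task

Bring the tall vial on the carousel in front of the reader: grip the black knob on top of the carousel, turn it whichever way carries the tall vial (not the short one) the short way round to the reader, feeling for the clicks one at a time and pausing about a second on each, and stop on the third click without turning past it. The carousel springs back when released, so finish still gripping the knob, holding it on the third click. Keep both vials standing in their cups without touching them, and leave everything else on the bench where it is.

Things in the scene. Friction and masses are not known exactly. Their poses are not given: they have to be found in the camera images.
- station: indexing station, fixed to the bench: white round base 210 mm across, 30 mm high, a grey reader block (32 x 60 mm, top 110 mm above the bench) at its edge on its own -x side, outer face 140 mm from the axis. Origin: on the carousel's axis at bench level, z up. Rim ticks every 24 degrees mark the clicks. Place and yaw vary.
- carousel (a joint): angle of carousel and knob (one piece), rad; 0 at the start (home), positive anticlockwise seen from above, ends at +-2.09. Stops (clicks) every 0.419 rad (24 degrees) both ways; the third is at +-1.257. Detent torque +-0.10 N m, return spring 0.15 N m/rad, damping 0.05 N m s/rad: turning takes up to about 0.3 N m. Let go on stop 2 or 3, it springs back to stop 1 or home.
- knob_grip (a point): grip point of the black knob, on the carousel axis, 137 mm above the bench, turns with it. The knob is an upright flat bar 44 mm long (along this point's x), 16 mm thick (y), from 113 up to 153 mm above the bench, on a 42 mm disc (105 to 113 mm). A white mark on its top is at the -x end, which points to the reader at home.
- carousel_top (a point): centre of the top of the aluminium carousel disc, 43 mm above the bench, turning with it. Disc 174 mm across; a 24 mm post carries the knob. Five white cups, 33 mm across and 12 mm high, stand on it 65 mm from the axis, 72 degrees (three clicks) apart; at home one of them, empty, is in front of the reader.
- reading_spot (a point): point in front of the reader where the tall vial must come, fixed to the station: 65 mm from the axis on the station's -x side, 43 mm above the bench (the carousel's top).
- tall_vial: tall glass vial with narrow violet cap (17 mm), 24 mm across, 60 mm high, standing in a carousel cup (1 mm play), 65 mm from the axis, 72 degrees from the reader: at the station's +y side (then turn anticlockwise, joint positive) or its -y side (then clockwise, joint negative). Top 103 mm above the bench. Origin: centre of its underside.
- short_vial: squat vial with a wide violet cap (24 mm), 24 mm across and 32 mm high, top 75 mm above the bench, in the cup 72 degrees on the other side of the reader. Origin: centre of its underside.
- spare_vial_a: bystander: tall vial like the one on the carousel, 24 mm across, 60 mm high, standing on the bench beyond the station; origin under its centre
- spare_vial_b: bystander: short vial, 24 mm across, 32 mm high, standing on the bench beyond the station; origin under its centre
- tape_roll: bystander: roll of paper tape lying flat, 70 mm across, 20 mm high; origin under its centre
- wipe_bottle: bystander: white bottle, 60 mm across, 130 mm high; origin under its centre
- tweezers: bystander: steel tweezers lying flat along their x, 120 x 14 x 5 mm; origin under the middle
- stopper_dish: bystander: small steel dish, 90 x 70 x 25 mm; origin under its centre
Not all that is in view belongs to the job. What is shaped like the short_vial but green or turquoise is not meant. Leave any orange look-alike of the tall_vial alone.

How it is judged:
On the way, in this order (a step that is already met when the one before it is completed fails the run):
1. the gripped knob rests on the first click, the tall vial one click nearer the reader ((value of joint carousel between 0.288879 and 0.548879 rad or value of joint carousel between -0.548879 and -0.288879 rad) and horizontal distance between tall_vial and reading_spot between 0.042 and 0.064 m and contact force between the fingers and station above 2 N and horizontal distance between the grasp point and knob_grip below 0.016 m and distance between the grasp point and knob_grip below 0.03 m), for 0.3 s.
2. the gripped knob rests on the second click ((value of joint carousel between 0.707758 and 0.967758 rad or value of joint carousel between -0.967758 and -0.707758 rad) and horizontal distance between tall_vial and reading_spot between 0.016 and 0.038 m and contact force between the fingers and station above 2 N and horizontal distance between the grasp point and knob_grip below 0.016 m and distance between the grasp point and knob_grip below 0.03 m), for 0.3 s.
3. the gripped knob rests on the third click, the tall vial in front of the reader ((value of joint carousel between 1.12664 and 1.38664 rad or value of joint carousel between -1.38664 and -1.12664 rad) and horizontal distance between tall_vial and reading_spot between -1 and 0.012 m and contact force between the fingers and station above 2 N and horizontal distance between the grasp point and knob_grip below 0.016 m and distance between the grasp point and knob_grip below 0.03 m), for 0.3 s.
At the end, for the whole second after the job is handed in: Fingers grip the knob (over 2 N, grasp point within 16 mm of its axis, 30 mm of its grip point); carousel at rest within 0.13 rad of the third stop, tall vial within 12 mm of the reading spot; both vials upright in their cups; bystanders within 15 mm of where they were ((value of joint carousel between 1.12664 and 1.38664 rad or value of joint carousel between -1.38664 and -1.12664 rad) and horizontal distance between tall_vial and reading_spot below 0.012 m and velocity of joint carousel between -0.1 and 0.1 rad/s and contact force between the fingers and station above 2 N and horizontal distance between the grasp point and knob_grip below 0.016 m and distance between the grasp point and knob_grip below 0.03 m and z of tall_vial in the frame of station between 0.038 and 0.048 m and angle between each of tall_vial, short_vial's own z axis and vertical below 0.15 rad and z of short_vial in the frame of station between 0.038 and 0.048 m and not (distance of any of spare_vial_a, spare_vial_b, tape_roll, wipe_bottle, tweezers, stopper_dish from where it was at the start of the episode above 0.015 m)); the arm keeps its last pose, push and grip.
It fails at once if the knob is turned past the third click (by more than about half a click) (value of joint carousel above 1.46608 rad or value of joint carousel below -1.46608 rad).
It fails at once if the knob is turned the wrong way (the short vial carried towards the reader by a click or more) (horizontal distance between short_vial and reading_spot below 0.055 m).
It fails at once if a vial on the carousel is tipped (angle between any of tall_vial, short_vial's own z axis and vertical above 0.4 rad).
It fails at once if the robot touches a vial on the carousel (contact force between any of the fingers, the arm and tall_vial above 1 N or contact force between any of the fingers, the arm and short_vial above 1 N).
It fails at once if something else on the bench is pushed away (distance of any of spare_vial_a, spare_vial_b, tape_roll, wipe_bottle, tweezers, stopper_dish from where it was at the start of the episode above 0.015 m).
It also fails if it takes over 45 s, if anything falls off the work surface, if the arm or the gripper's body presses on something with over 40 N, if the wrist force passes 120 N, or if a joint passes its speed limit or range.

## Working session

There is one attempt and no reset: what is moved stays moved. The work goes in short steps, each a Python script; the robot and the scene stay as the last script left them, time stands still between calls to the robot, and variables do not carry over. Pictures are saved under pics/ and viewed, about 8 in all and at most 12, crops included, and the job is handed in when it is done.

```bash
mkdir -p pics; ls
python3 - <<'E'
from station import ctrl, get_state, vision, ticket, models
import cv2, numpy as np
for c in ("scene","top"):
    im,d=vision.grab_frame(c); cv2.imwrite(f"pics/{c}0.png",im); np.save(f"pics/{c}0.npy",d)
    I=vision.camera_info(c); K,R,t=map(np.array,(I["mtx"],I["R"],I["t"]))
    print(c,"cam at",-R.T@t, "axis",R[2])
    for n in ("knob_grip","tall_vial","short_vial","station"):
        for r in models.masks_of(c,n)[:4]:
            m=r["mask"]&(d>0); 
            v,u=np.nonzero(m); z=d[v,u]
            X=(R.T@((np.linalg.inv(K)@np.c_[u,v,np.ones(len(u))].T)*z-t[:,None])).T
            print(n,round(r["p"],2),np.round(r["point"]),len(u),"med",np.round(np.median(X,0),3),"lo",np.round(np.percentile(X,2,axis=0),3),"hi",np.round(np.percentile(X,98,axis=0),3))
s=get_state(); print(s, ctrl.pinch_z)
E
```

```text
pics
scene cam at [1.0568785  0.28309446 0.87745576] axis [-0.52654038 -0.26983137 -0.80619245]
knob_grip 0.61 [313. 247.] 3583 med [0.586 0.123 0.043] lo [0.498 0.039 0.039] hi [0.653 0.195 0.152]
tall_vial 0.66 [295. 219.] 173 med [0.549 0.06  0.082] lo [0.492 0.03  0.014] hi [0.555 0.07  0.104]
tall_vial 0.66 [252. 220.] 150 med [ 0.574 -0.052  0.036] lo [ 0.563 -0.064  0.   ] hi [ 0.58  -0.046  0.06 ]
short_vial 0.63 [376. 313.] 167 med [0.66  0.307 0.029] lo [ 0.644  0.296 -0.002] hi [0.667 0.319 0.034]
short_vial 0.57 [384. 281.] 152 med [0.583 0.288 0.029] lo [ 0.55   0.278 -0.   ] hi [0.591 0.299 0.034]
station 0.8 [320. 249.] 6436 med [0.584 0.129 0.042] lo [0.445 0.025 0.006] hi [0.673 0.211 0.149]
top cam at [ 0.38833161 -0.01099856  1.54846786] axis [ 0.1004485   0.01803754 -0.99477874]
knob_grip 0.68 [252. 200.] 2609 med [0.568 0.111 0.043] lo [0.492 0.037 0.035] hi [0.646 0.19  0.151]
knob_grip 0.32 [271. 210.] 70 med [0.538 0.054 0.087] lo [0.529 0.045 0.041] hi [0.548 0.066 0.107]
tall_vial 0.37 [310. 202.] 46 med [ 0.561 -0.058  0.055] lo [ 0.554 -0.067  0.034] hi [ 
[... 414 characters left out ...]
5 0.148]
{'time': 0.5, 'qpos': array([-1.03053965,  0.50753414, -0.23762189,  1.50026614,  0.12570389,
        1.14890241, -0.15478526]), 'qd': array([-0.00180335,  0.00081675, -0.00114214,  0.0001095 , -0.00015972,
        0.00049294, -0.00039196]), 'tau': array([ 7.53910717e-04, -6.19845271e+01, -2.18287714e+00, -2.49770540e+01,
        1.38164830e-02,  3.14397352e-03, -1.75276864e-05]), 'tcp_pos': array([0.26323813, 0.56680945, 0.23123165]), 'eef_rot': array([-2.04252556e-05,  2.15660981e-01,  9.76468298e-01, -6.17446354e-05]), 'contact_force': array([ 0.0337019, -0.4552241,  0.1788434]), 'wrist_torque': array([ 0.01970824,  0.0234901 , -0.01019755]), 'width': 0.08529592235357741} -0.0187
```

Run:
```python
import cv2
a=cv2.imread("pics/scene0.png")[140:360,200:440]; cv2.imwrite("pics/a.png",cv2.resize(a,None,fx=2.7,fy=2.7,interpolation=2))
a=cv2.imread("pics/top0.png")[120:280,160:340]; cv2.imwrite("pics/b.png",cv2.resize(a,None,fx=3.6,fy=3.6,interpolation=2))
```

```text
(no output)
```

View pics/a.png

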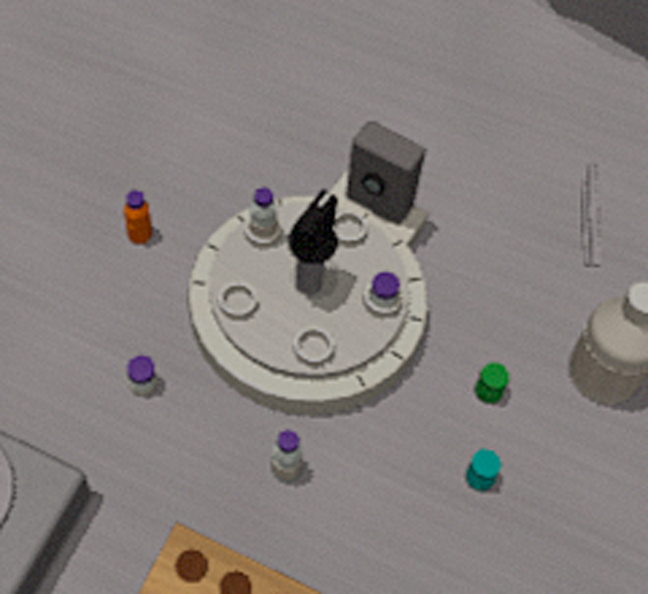

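View pics/b.png

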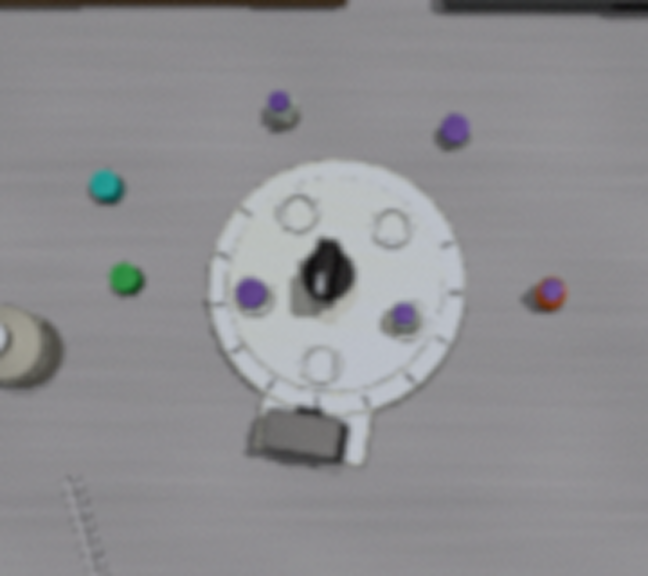

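The tall vial (narrow cap) is at crop (404,318) in the top view, on the robot's -y side. The short vial is at (252,294) and the reader at (300,435), toward the robot. The orange look-alike is at the right and isn't part of the job. The tall vial is therefore at the station's -y side, so the turn is clockwise. Next I'll refine the pose and check reach.

```bash
cat > h.py <<'E'
from station import ctrl, get_state, vision, ticket, models
import numpy as np, cv2
from scipy.spatial.transform import Rotation as Ro
def quat(yaw):  # tool down, tool y at world angle yaw
    y=np.array([np.cos(yaw),np.sin(yaw),0]); z=np.array([0,0,-1.])
    q=Ro.from_matrix(np.c_[np.cross(y,z),y,z]).as_quat(); return [q[3],*q[:3]]
def cloud(c,d):
    I=vision.camera_info(c); K,R,t=map(np.array,(I["mtx"],I["R"],I["t"]))
    v,u=np.nonzero(d>0); return (R.T@((np.linalg.inv(K)@np.c_[u,v,np.ones(len(u))].T)*d[v,u]-t[:,None])).T, u,v
E
python3 - <<'E'
from h import *
for c in ("scene","top"):
    im=cv2.imread(f"pics/{c}0.png"); d=np.load(f"pics/{c}0.npy"); X,u,v=cloud(c,d); col=cv2.cvtColor(im,cv2.COLOR_BGR2HSV)[v,u]
    near=lambda p,r:np.hypot(*(X[:,:2]-p).T)<r
    vio=(col[:,0]>118)&(col[:,0]<150)&(col[:,1]>70)
    mt=near([.538,.055],.025)&vio&(X[:,2]>.095)&(X[:,2]<.112); ms=near([.558,.177],.025)&vio&(X[:,2]>.066)&(X[:,2]<.085)
    mid=lambda m:(X[m,:2].max(0)+X[m,:2].min(0))/2
    T,S=X[mt,:2].mean(0),X[ms,:2].mean(0); ch=S-T; L=np.linalg.norm(ch); ys=ch/L; xs=np.array([ys[1],-ys[0]])
    print(c,mt.sum(),ms.sum(),"T",T,"S",S,"z",np.median(X[mt,2]),np.median(X[ms,2]),"chord",L,"axis",(T+S)/2+xs*.0201,"yaw",np.degrees(np.arctan2(xs[1],xs[0])))
    mk=near([.568,.113],.035)&(X[:,2]>.145)&(X[:,2]<.160); P=X[mk,:2]
    print(" knob",mk.sum(),np.median(X[mk,2]),cv2.minAreaRect(P.astype(np.float32)*1000), P.mean(0))
    md=near([.568,.113],.1)&(X[:,2]>.039)&(X[:,2]<.047)
    print(" disc",cv2.minEnclosingCircle(X[md,:2].astype(np.float32)*1000))
    mr=near([.445,.135],.06)&(X[:,2]>.1)&(X[:,2]<.118); print(" reader",mr.sum(),cv2.minAreaRect(X[mr,:2].astype(np.float32)*1000))
for flip in (0,np.pi):
    for k in range(4):
        q=ctrl.ik([.568,.113,.121],quat(np.radians(90-9.3-24*k)+flip)); print(flip,k,None if q is None else np.round(q,3))
E
```

```text
scene 38 75 T [0.54371805 0.05946456] S [0.56256787 0.18110829] z 0.10213225964790276 0.07388668438037528 chord 0.12309554821752608 axis [0.5730059  0.11720848] yaw -8.808453786486453
 knob 149 0.15206084079484442 ((573.1226806640625, 116.34400177001953), (16.20148468017578, 45.50283432006836), 81.50335693359375) [0.57395358 0.11701768]
 disc ((571.7764282226562, 115.57085418701172), 88.16114807128906)
 reader 310 ((450.1440124511719, 135.0740966796875), (60.51739501953125, 33.61531448364258), 83.24779510498047)
top 20 41 T [0.53959606 0.05466368] S [0.55849318 0.17645011] z 0.10233407310227208 0.07401328265587687 chord 0.12324381211722973 axis [0.56890693 0.11247494] yaw -8.82002305720047
 knob 97 0.15146641286083476 ((569.24365234375, 114.21881103515625), (16.539215087890625, 42.62295150756836), 81.5842056274414) [0.56923296 0.1139223 ]
 disc ((567.78759765625, 113.4462661743164), 89.16746520996094)
 reader 251 ((447.69268798828125, 133.51329040527344), (60.22126770019531, 31.65738296508789), 81.08230590820312)
0 0 [-0.118  0.545 -0.186  1.773  0.13   0.836  1.043]
0 1 [-0.181  0.542 -0.089  1.774  0.062  0.829  0.69 ]
0 2 [-0.244  0.542  0.008  1.774 -0.006  0.826  0.338]
0 3 [-0.307  0.545  0.106  1.775 -0.074  0.826 -0.014]
3.141592653589793 0 [-0.542  0.589  0.484  1.778 -0.348  0.86  -1.631]
3.141592653589793 1 [-0.854  0.83   1.151  1.782 -0.846  1.12  -1.563]
3.141592653589793 2 [-0.854  0.83   1.151  1.782 -0.846  1.12  -1.982]
3.141592653589793 3 [ 0.191  0.617 -0.692  1.769  0.479  0.931  2.59 ]
```

The two cameras agree to about 4 mm. The chord is 123.2 mm (expected 123.6), the knob 16x44 mm, and the reader 32x60 mm, so the pose is axis (0.571, 0.115) with yaw -8.6°. The grip at 90°-8.6° leaves joint 7 enough travel for the turn.

Run:
```python
from h import *
A=[.571,.115]; Q=quat(np.radians(90-8.6))
ctrl.movep([*A,.24],Q); ctrl.movel([*A,.122],max_speed=.1)
s=get_state(); print(s["time"],s["tcp_pos"],s["contact_force"],s["qpos"])
c="scene"; im,_=vision.grab_frame(c); cv2.imwrite("pics/c.png",cv2.resize(im[120:340,200:440],None,fx=2.7,fy=2.7,interpolation=2))
```

```text
3.8083 [0.57140732 0.11512888 0.12263838] [0.36318435 0.35647428 0.05720061] [-0.14608796  0.54566539 -0.1469944   1.76233055  0.10235952  0.83982498
  1.08035127]
```

View pics/c.png

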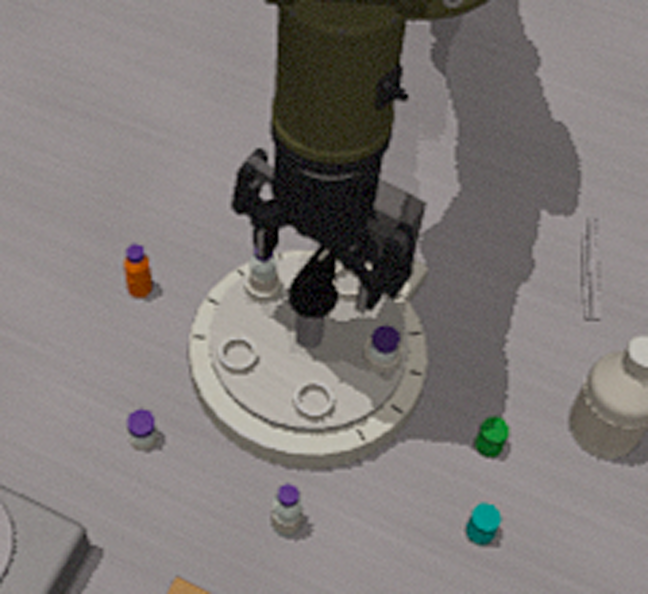

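The open jaws straddle the knob at crop (312,285), with both vials undisturbed. Now I'll close, then turn in small steps to the first click while reading the torque.

```bash
cat >> h.py <<'E'
def turn(deg,n=6):
    q=np.array(get_state()["qpos"]); f=np.array(q)
    for k in range(1,n+1):
        f=q.copy(); f[6]+=np.radians(-deg*k/n); ctrl.set_joints(f); s=get_state()   # q7 down = clockwise
        print(round(s["time"],2),"deg",round(deg*k/n,1),"Mz",np.round(s["wrist_torque"],3),"F",np.round(s["contact_force"],1),"w",round(s["width"],4))
def show(t):
    s=get_state(); y=Ro.from_quat(np.roll(s["eef_rot"],-1)).as_matrix()[:,1]
    print(t,round(s["time"],2),"tcp",np.round(s["tcp_pos"],4),"yaw",round(np.degrees(np.arctan2(y[1],y[0])),2),"F",np.round(s["contact_force"],1),"M",np.round(s["wrist_torque"],3),"w",round(s["width"],4),"q7",round(s["qpos"][6],3))
E
python3 - <<'E'
from h import *
ctrl.close_gripper(50); ctrl.pause(.2); show("closed")
turn(24); show("c1"); ctrl.pause(1.0); show("c1 rest")
E
```

```text
closed 4.69 tcp [0.5709 0.1141 0.1222] yaw 81.36 F [-1.4 -3.9  5.2] M [-0.789  0.453  0.017] w 0.0151 q7 1.08
4.94 deg 4.0 Mz [-0.354  0.196  0.089] F [-0.7 -2.6  3. ] w 0.0154
5.19 deg 8.0 Mz [-0.439  0.279  0.137] F [-0.8 -1.9  2.7] w 0.0151
5.44 deg 12.0 Mz [-0.339  0.24   0.02 ] F [-1.7 -2.3  2.2] w 0.0147
5.69 deg 16.0 Mz [-0.31   0.259 -0.017] F [-1.6 -2.1  2. ] w 0.0152
5.94 deg 20.0 Mz [-0.274  0.228 -0.031] F [-1.6 -2.   2.6] w 0.0156
6.19 deg 24.0 Mz [-0.372  0.252  0.009] F [-0.9 -2.8  3.2] w 0.0151
c1 6.19 tcp [0.5709 0.1142 0.1222] yaw 57.58 F [-0.9 -2.8  3.2] M [-0.372  0.252  0.009] w 0.0151 q7 0.665
c1 rest 7.19 tcp [0.5709 0.1142 0.1222] yaw 57.36 F [-1.3 -1.8  3.3] M [-0.2    0.179  0.067] w 0.0156 q7 0.661
```

The torque rose to 0.137, went negative, and settled at 0.067 N·m. That matches the spring alone (0.15·0.419 = 0.063), so this is the first click. I'll confirm with the vial's position, then go on.

```bash
cat >> h.py <<'E'
def vial():
    for c in ("scene","top"):
        im,d=vision.grab_frame(c); X,u,v=cloud(c,d); h=cv2.cvtColor(im,cv2.COLOR_BGR2HSV)[v,u]
        B=np.array([.573,.1165] if c=="scene" else [.569,.1135])
        vio=(h[:,0]>118)&(h[:,0]<150)&(h[:,1]>70)&(abs(np.hypot(*(X[:,:2]-B).T)-.065)<.02)
        for n,lo,hi in(("tall",.093,.112),("short",.066,.085)):
            m=vio&(X[:,2]>lo)&(X[:,2]<hi)
            if m.sum()>4:
                p=X[m,:2].mean(0)-B; a=np.degrees(np.arctan2(p[1],p[0]))+8.7; print(c,n,m.sum(),"r",round(np.hypot(*p),4),"deg from reader",round((a-180+180)%360-180,1))
            else: print(c,n,"hidden")
    cv2.imwrite("pics/last.png",vision.grab_frame("scene")[0][120:340,200:440])
E
python3 - <<'E'
from h import *
vial(); turn(24); show("c2"); ctrl.pause(1.0); show("c2 rest"); vial()
E
```

```text
scene tall 11 r 0.0661 deg from reader 51.3
scene short 78 r 0.0656 deg from reader -95.8
top tall hidden
top short hidden
7.59 deg 4.0 Mz [-0.215  0.218  0.15 ] F [-1.5 -2.3  3.3] w 0.0153
7.84 deg 8.0 Mz [-0.205  0.185  0.192] F [-0.7 -1.9  2.4] w 0.0154
8.09 deg 12.0 Mz [-0.187  0.174  0.05 ] F [-0.3 -1.1  3.1] w 0.0153
8.34 deg 16.0 Mz [-0.166  0.132  0.037] F [-0.2 -1.2  2.5] w 0.0154
8.59 deg 20.0 Mz [-0.157  0.108  0.021] F [-1.5 -1.8  2.9] w 0.0157
8.84 deg 24.0 Mz [-0.095  0.035  0.115] F [-1.  -0.7  2.3] w 0.0152
c2 8.84 tcp [0.571  0.1143 0.1222] yaw 33.58 F [-1.  -0.7  2.3] M [-0.095  0.035  0.115] w 0.0152 q7 0.246
c2 rest 9.84 tcp [0.571  0.1142 0.1222] yaw 33.36 F [-0.3 -1.3  1.6] M [ 0.015 -0.021  0.105] w 0.0152 q7 0.243
scene tall hidden
scene short 82 r 0.0653 deg from reader -119.1
top tall hidden
top short hidden
```

The short vial, carried round with the disc, has gone -72° → -95.8° → -119.1°, which is two clicks the right way. The rest torque of 0.105 against an expected 0.126 N·m also fits the second click. Third click next.

Run:
```python
from h import *
turn(24); show("c3"); ctrl.pause(1.0); show("c3 rest"); vial()
a=cv2.imread("pics/last.png"); cv2.imwrite("pics/d.png",cv2.resize(a,None,fx=2.7,fy=2.7,interpolation=2))
```

```text
10.24 deg 4.0 Mz [-0.074 -0.032  0.174] F [-0.1 -1.   1.8] w 0.0153
10.49 deg 8.0 Mz [-0.014 -0.072  0.237] F [-0.1 -1.4  1.7] w 0.0154
10.74 deg 12.0 Mz [-0.056 -0.061  0.166] F [-0.5 -0.8  0.9] w 0.0153
10.99 deg 16.0 Mz [-0.048 -0.128  0.087] F [-0.7 -0.6  0.8] w 0.0154
11.24 deg 20.0 Mz [-0.049 -0.084  0.126] F [-0.3 -1.1  1.9] w 0.0154
11.49 deg 24.0 Mz [-0.031 -0.121  0.135] F [ 0.  -0.1  0.9] w 0.0153
c3 11.49 tcp [0.571  0.1143 0.1222] yaw 9.58 F [ 0.  -0.1  0.9] M [-0.031 -0.121  0.135] w 0.0153 q7 -0.173
c3 rest 12.49 tcp [0.571  0.1143 0.1222] yaw 9.36 F [ 0.2 -0.9  0.8] M [-0.067 -0.257  0.161] w 0.0156 q7 -0.176
scene tall 35 r 0.065 deg from reader -0.9
scene short 84 r 0.065 deg from reader -143.1
top tall hidden
top short hidden
```

View pics/d.png

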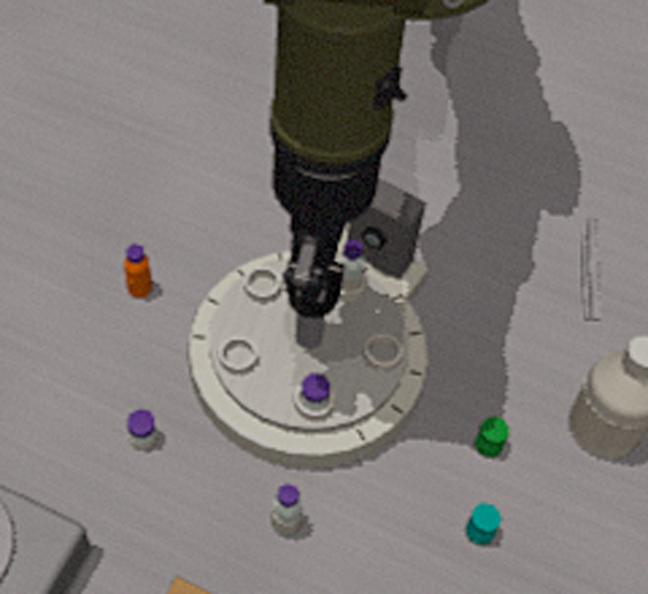

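The tall vial stands in its cup in front of the reader lens, at crop (353,262). The short vial is upright at (316,392), and the bystanders are where they were. The knob is still gripped, so I'm handing in.

Run:
```python
from h import *
show("end"); print(ticket.close_job())
```

```text
end 12.64 tcp [0.571  0.1142 0.1222] yaw 9.36 F [ 0.4 -1.8  0.2] M [-0.02  -0.242  0.176] w 0.0152 q7 -0.176
the job is handed in; nothing more can be done
None
```

I gripped the knob at about 50 N and turned it clockwise, since the tall vial was on the station's -y side. I took it in three 24° clicks with a pause of about 1 s on each, and handed in at 12.6 s still gripping the knob on the third click.

**Clicks:** the torque rose and dropped once per click. It rested at 0.067, 0.105 and 0.16–0.18 N·m, against 0.063, 0.126 and 0.19 expected from the spring. The second and third are a little low, which I put down to sensor noise.

**Final position:** the scene camera puts the tall vial about 0.9° from the reader direction and 65 mm from the axis. The short vial is at -143° (expected -144°). In the last picture both vials stand upright in their cups, and the nearby bystanders in that crop look unmoved; the stopper dish and tape roll were not checked there.

**Checks that disagreed or failed:**
- The two cameras differed by about 4 mm on the station's position, so I used the average.
- The arm hid the vials from the top camera during the turn, and hid the tall vial from the scene camera on the second click. That click rests on the torque and the short vial's angle.
- On the first click the tall vial's cap was only partly visible and read 51° instead of 48°.

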